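# File the slide box by its weight

### The job

Lift the blue slide box just clear of the worktop where it stands, hold it still a moment and feel its weight, then keep it upright and file it in the matching bay: green if it is full of glass slides (heavier than about 400 g in all), orange if it is running low. Slide it into the bay until it meets the white back plate, push the plate back about 1 cm (never over 1.5 cm) and gently let go with the box standing on the bay floor. Leave the red dropper bottle, the carton and the tape roll where they are.

Things in the scene. Friction and masses are not known exactly. Their poses are not given: they have to be found in the camera images.
- box_mid (a point): centre of the blue slide box, a closed rigid box with snap lid that stands on edge on the worktop: 87 mm long (point x axis, level), 34 mm thick (point y axis, level; take it across this), 100 mm tall (point z axis, up), so its centre is 50 mm above what it stands on. Its total mass is anything from about 130 to 730 g and cannot be seen.
- slide_box: the same box as a body (origin in the middle of one large face, y axis up). Use box_mid to grasp.
- bay_full: green bay for full boxes (heavier than about 400 g): open channel fixed on the worktop, 225 x 58 mm. Origin: underside, midway between its walls, 85 mm in from the open front end; x axis runs from that front into the bay (away from the robot), z up. Floor 6 mm thick; side walls 42 mm apart inside, tops 32 mm above the worktop, flared at the front. For the white back plate at the far end see its joint.
- bay_low: orange bay for boxes running low (lighter than about 400 g): open channel fixed on the worktop, 225 x 58 mm. Origin: underside, midway between its walls, 85 mm in from the open front end; x axis runs from that front into the bay (away from the robot), z up. Floor 6 mm thick; side walls 42 mm apart inside, tops 32 mm above the worktop, flared at the front. For the white back plate at the far end see its joint.
- plate_full (a joint): travel (m, along bay x) of the green bay's white back plate, 34 mm wide, 11 to 69 mm above the worktop: 0 untouched, 0.024 hard end. Its untouched face is 10 to 75 mm beyond the bay's origin, differently each time, unmeasured. Stiff: holds to about 5 N, then gives, 0.15 N more per mm, and stays where left.
- plate_low (a joint): travel (m, along bay x) of the orange bay's white back plate, 34 mm wide, 11 to 69 mm above the worktop: 0 untouched, 0.024 hard end. Its untouched face is 10 to 75 mm beyond the bay's origin, differently each time, unmeasured. Stiff: holds to about 5 N, then gives, 0.15 N more per mm, and stays where left.
- dropper_mid (a point): centre, half-way up, of the loose dropper bottle with red label and cap, 34 mm across, 100 mm tall; bystander
- carton_mid (a point): centre, half-way up, of the loose yellow carton, 50 x 55 mm, 70 mm tall; bystander
- tape_mid (a point): centre, half-way up, of the loose roll of masking tape, 75 mm across, 19 mm tall, lying flat; bystander
Not all that is in view belongs to the job. There is more than one size of the slide_box; the job needs the middle-sized.

How it is judged (in metres and radians):
On the way:
1. the box is lifted just clear where it stood (4 to 50 mm up, at most 60 mm from its start) and held there in the fingers, still, for 0.3 s (height (world z) of box_mid between 0.054 and 0.1 m and distance of box_mid from where it was at the start of the episode below 0.06 m and contact force between slide_box and the fingers above 0.5 N and linear speed of slide_box below 0.02 m/s), for 0.3 s.
At the end, for the whole second after the job is handed in: The blue box stands upright (within 0.08 rad) and at rest on the floor of a bay, centred within 8 mm between its walls and released: in the green bay if it weighs over 400 g, in the orange bay if under (from 350 to 450 g either counts); that bay's back plate has been pushed 5 to 16 mm back by it (((y of box_mid in the frame of bay_full between -0.008 and 0.008 m and x of box_mid in the frame of bay_full between -0.05 and 0.06 m and z of box_mid in the frame of bay_full between 0.05 and 0.062 m and angle between box_mid's own z axis and vertical below 0.08 rad and value of joint plate_full between 0.005 and 0.016 m and contact force between slide_box and bay_full above 3.4335 N and linear speed of slide_box below 0.01 m/s) or (y of box_mid in the frame of bay_low between -0.008 and 0.008 m and x of box_mid in the frame of bay_low between -0.05 and 0.06 m and z of box_mid in the frame of bay_low between 0.05 and 0.062 m and angle between box_mid's own z axis and vertical below 0.08 rad and value of joint plate_low between 0.005 and 0.016 m and contact force between slide_box and bay_low below 4.4145 N and linear speed of slide_box below 0.01 m/s))); the robot touches nothing.
It fails at once if a back plate is pushed more than 17 mm (value of joint any of plate_full, plate_low above 0.017 m).
It fails at once if the box is tilted more than 0.4 rad (angle between box_mid's own z axis and vertical above 0.4 rad).
It fails at once if the box is pressed or dropped onto a bay with more than 60 N (contact force between slide_box and bay_full above 60 N or contact force between slide_box and bay_low above 60 N).
It fails at once if the dropper bottle, the carton or the tape roll is moved more than 20 mm (distance of any of dropper_mid, carton_mid, tape_mid from where it was at the start of the episode above 0.02 m).
It also fails if it takes over 45 s, if anything falls off the work surface, if the arm or the gripper's body presses on something with over 40 N, if the wrist force passes 120 N, or if a joint passes its speed limit or range.

### The arm

A 7-joint arm with a two-finger parallel gripper is mounted at the origin on a cart in front of the work surface, level with it; the furniture and walls round the work are solid. World frame = base frame: x ahead of the robot, y to its left, z up, the work surface at z = 0. Lengths are in mm, angles in rad, forces in N, time in s.
With the tool pointing down it reaches from about 350 to 900 mm from the base axis. Payload 8.1 kg.
Tool frame: the origin (TCP) lies on the centre line of the jaws, within the pads' length; the fingertips stand 19 mm ahead of it and the grasp point (between the pads) is the TCP; z points along the fingers, y is the direction in which the jaws open and shut (so a half turn about z gives the same grasp; the last joint's range is limited). The gripper opens to 92 mm and grips with 3 to 60 N. Pads are 19 mm wide; open, the fingers measure 130 mm over their backs; the gripper's body (75 mm by 190 mm) begins 47 mm behind the grasp point.
Start: joints at [1.121, 0.434, 0.025, 1.573, -0.012, 1.134, -0.075], TCP at [212.408, -587.812, 245.742] pointing down, gripper open.
Joint ranges: [-2.62, 2.62], [-0.44, 2.09], [-1.27, 1.32], [0.08, 2.57], [-1.32, 4.46], [0.12, 2], [-2.74, 2.74]. Speed limits (rad/s): [2.22, 2.22, 3.01, 3.01, 3.14, 3.14, 3.14].

### API

Orientations are given as a unit quaternion [x, y, z, w].
In Python, from plant import observe, eyes, job gives the robot as it stands.
- The arm moves only by the tool servo_tool, never from a script. Its argument "series" is a list of rows, each a list of 7 numbers: the opening, from 0 (shut) to 1 (fully open), then the shift along the tool's x, y, z in cm, then the turn, a rotation vector about the tool's x, y, z in rad. In form: [[claw, x, y, z, ax, ay, az], ...]. A call has 1 to 10 rows; each row is the pose to reach, as a shift and turn from the pose commanded when the call began, along the tool's axes at that moment; what a row does not reach only later rows make up. A row lasts 1/8 s, in which the tool goes at most 62.5 mm and 10.7 degrees, less where a joint would pass 70% of its speed; a pose out of reach is approached as far as the arm can. A call with a gripper value outside its range is refused whole. The fingers move at their own pace and stop on an object; "squeeze" is the grip in N (left out, the last holds). Time passes only in rows, so rows that repeat a pose let the fingers close. It gives the time, the measured TCP pose, the force and the opening at its end, in the units of the state.
- observe(): the state, without advancing time (a new reading comes with each control period).
- eyes.camera(name): name is "side" or "top"; returns a dict with "img" (384x512x3 uint8, red, green, blue), "z_map" (384x512 float32, mm along the optical axis (not along the pixel's ray), 0 where there is no reading), "K" (3x3 intrinsics, pixels), "k1" (the pictures are not rectified: a ray, as slopes to the right and down, at radius r is drawn at 1 + k1 r^2 times it, then the intrinsics apply), "xyz" and "rotation" of the camera in the world. Camera axes: x right, y down, z forward; pixel columns grow to the right and rows downward; lengths in mm; the calibration is good to about 2 mm. A picture is of the moment at which its call begins.
- job.job_done(): hands the job in, once; it reports no verdict.
The state is a dict: "clock": time; "joint_pos": joint angles; "qvel": joint speeds; "joint_efforts": joint torques, N m; "position": TCP position; "ee_rot": TCP orientation; "force": force on the tool from outside, world axes, zero at the start; "moment": the same for the moment, N m; "width": opening from 0.0 (shut) to 1.0 (fully open).
Only numpy, scipy, OpenCV 4.12 (cv2) and the standard library are available. Lean on these libraries where they do the work, as an engineer would, in place of code of your own. Each camera call takes 0.05 s, during which the arm holds its last target.

## Working session

There is one attempt and no reset: what is moved stays moved. The work goes in short steps, Python scripts to look and compute and a tool call to move; the robot and the scene stay as the last step left them, time stands still between calls to the robot, and variables do not carry over. Pictures are saved under pics/ and viewed, and the job is handed in when it is done.

Besides the shell and the picture viewer there is one more tool, called after "Emit:" by a JSON object that holds its "name" and its "arguments". servo_tool: Moves the arm, as the interface text tells. Its arguments: {"type":"object","properties":{"series":{"type":"array","items":{"type":"array","items":{"type":"number"}}},"squeeze":{"type":"number"}},"required":["series"]}

```bash
mkdir -p pics; ls
python3 - <<'E'
from plant import observe, eyes, job
import cv2,pickle
s=observe(); print(s)
for n in("top","side"):
    c=eyes.camera(n); pickle.dump(c,open(f"pics/{n}0.pkl","wb")); cv2.imwrite(f"pics/{n}0.png",cv2.resize(c["img"][...,::-1],(800,600)))
    print(n,c["K"],c["k1"],c["xyz"],c["rotation"])
E
```

```text
pics
{'clock': 0.0, 'joint_pos': array([ 1.1214018 ,  0.43522314,  0.0249685 ,  1.5740494 , -0.01155782,
        1.13399089, -0.07508932]), 'qvel': array([ 0.00087914, -0.00033279, -0.00020591, -0.00077619,  0.00017677,
        0.00028164,  0.00062462]), 'joint_efforts': array([-1.80342690e-04, -6.67854238e+01,  9.84813273e-01, -3.14465582e+01,
       -6.05922681e-02,  4.28898528e-02,  1.56743963e-04]), 'position': array([ 212.21423277, -587.38614862,  244.96325529]), 'ee_rot': array([ 9.85007202e-01,  1.72511535e-01, -2.17166957e-04, -7.31886417e-04]), 'force': array([0.27174218, 0.57239871, 0.04006978]), 'moment': array([-0.03818682,  0.01336511, -0.07705649]), 'width': 1.0047316821223162}
top [[482.48988144   0.         254.2380901 ]
 [  0.         482.48988144 191.02752181]
 [  0.           0.           1.        ]] -0.11979307802602014 [ 303.01893854  -49.03656841 1437.0079295 ] [-0.69678321  0.71336798 -0.04680626  0.05838201]
side [[359.05077721   0.         254.61563642]
 [  0.         359.05077721 191.30176895]
 [  0.           0.           1.        ]] -0.11255124871803188 [132.68833604 714.60662303 599.72570127] [-0.20195982  0.84881718 -0.47587102  0.11076283]
```

View pics/top0.png

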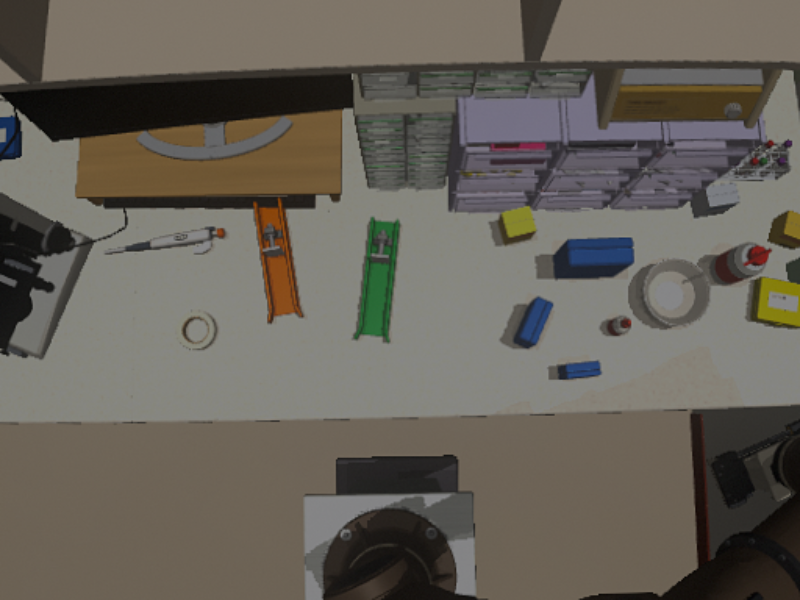

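View pics/side0.png

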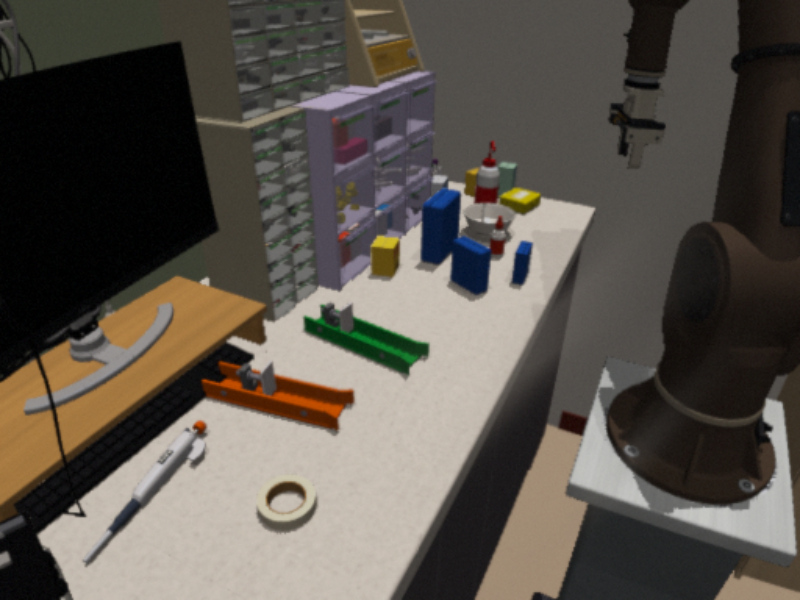

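The top view (800x600) shows three blue boxes: large at (595,257), medium at (534,322) and small at (580,370). The one at (534,322) is the middle size. The green bay is at (378,280), the orange bay at (278,260), the dropper at (620,325), the carton at (517,224) and the tape at (197,330). Next I measure them.

```bash
cat > h.py <<'E'
import numpy as np,cv2
from scipy.spatial.transform import Rotation as R
def rays(c,uv):
    uv=np.asarray(uv,float).reshape(-1,2);K=c["K"]
    d=np.column_stack([(uv[:,0]-K[0,2])/K[0,0],(uv[:,1]-K[1,2])/K[1,1]])
    # distorted = u*(1+k1 r^2)
    u=d.copy()
    for _ in range(30): u=d/(1+c["k1"]*(u**2).sum(1,keepdims=True))
    return np.column_stack([u,np.ones(len(u))])
def plane(c,uv,z):
    r=R.from_quat(c["rotation"]).apply(rays(c,uv)); o=np.array(c["xyz"])
    return o+r*((z-o[2])/r[:,2:])
def pts(c):
    h,w=c["z_map"].shape;vv,uu=np.mgrid[:h,:w]
    r=rays(c,np.column_stack([uu.ravel(),vv.ravel()]))*c["z_map"].reshape(-1,1)
    P=R.from_quat(c["rotation"]).apply(r)+np.array(c["xyz"]); P[c["z_map"].ravel()==0]=np.nan
    return P.reshape(h,w,3)
def comps(m,mn=25):
    n,l,s,ce=cv2.connectedComponentsWithStats(m.astype(np.uint8))
    return [(l==i,s[i]) for i in range(1,n) if s[i,4]>=mn]
def hsv(c): return cv2.cvtColor(c["img"],cv2.COLOR_RGB2HSV)
E
python3 - <<'E'
from h import *
import pickle
for n in("top","side"):
    c=pickle.load(open(f"pics/{n}0.pkl","rb")); H=hsv(c);P=pts(c)
    print(n)
    for name,lo,hi in(("blue",(105,120,40),(125,255,255)),("green",(50,120,40),(75,255,255)),("orange",(5,190,100),(14,255,255)),("yellow",(24,120,80),(34,255,255)),("red",(172,120,60),(180,255,255))):
        for m,s in comps(cv2.inRange(H,lo,hi)>0):
            q=P[m];q=q[np.isfinite(q[:,0])]
            if not len(q) : continue
            zt=np.percentile(q[:,2],95)
            t=q[q[:,2]>zt-8]
            rc=cv2.minAreaRect(t[:,:2].astype(np.float32))
            print(name,s,"ztop %.0f zmin %.0f"%(zt,np.percentile(q[:,2],3)),"top rect",np.round(rc[0],1),np.round(rc[1],1),round(rc[2],1))
c=pickle.load(open("pics/top0.pkl","rb"));cv2.imwrite("pics/crop_box.png",cv2.resize(c["img"][140:250,300:420,::-1],None,fx=5,fy=5,interpolation=cv2.INTER_CUBIC))
cv2.imwrite("pics/crop_bays.png",cv2.resize(c["img"][120:225,150:265,::-1],None,fx=5.5,fy=5.5,interpolation=cv2.INTER_CUBIC))
E
```

```text
top
blue [  0  74  10  24 135] ztop 40 zmin 29 top rect [808.5 677.7] [293.4  70.8] 53.6
blue [ 2 85 10 16 83] ztop 354 zmin 15 top rect [722.9 566.4] [19.2  3.6] 1.5
blue [363 152  42  19 711] ztop 147 zmin 136 top rect [ 572.9 -388.7] [ 48.4 115.2] 0.8
blue [333 191  21  30 323] ztop 104 zmin 93 top rect [ 459.6 -275.6] [32.  79.5] 63.5
blue [362 231  22  11 180] ztop 81 zmin 71 top rect [ 369.8 -360.4] [23.8 60.3] 4.7
green [ 227  139   28   80 1035] ztop 34 zmin 1 top rect [554.7   7.7] [ 62.4 234.3] 82.7
orange [166 133  17  20 174] ztop 34 zmin 1 top rect [667.4 190.2] [59.6  4.5] 8.1
orange [176 153   8   7  33] ztop 32 zmin 1 top rect [627.3 184.2] [3.  9.5] 89.3
orange [171 159  22  43 499] ztop 33 zmin 1 top rect [551.9 171.9] [128.2   8.1] 11.0
yellow [321 132  22  20 312] ztop 75 zmin 65 top rect [ 648.3 -257. ] [49.5 54.5] 12.9
yellow [502 135  10  18  82] ztop 75 zmin 65 top rect [ 633.8 -790. ] [29.7 47.4] 72.3
yellow [485 177  27  32 517] ztop 39 zmin 28 top rect [ 490.9 -763.5] [89.8 84. ] 78.9
side
blue [ 270  120   44   68 1610] ztop 143 zmin 12 top rect [ 572. -386.] [ 47.7 121.5] 1.4
blue [328 155  12  26 195] ztop 78 zmin 10 top rect [ 368.7 -355.6] [25.1 59. ] 4.9
green [ 195  202   78   36 1204] ztop 33 zmin 5 top rect [554.2  14.9] [ 61.6 231.9] 84.5
orange [140 231  14   5  31] ztop 35 zmin 30 top rect [700.  196.5] [37.1  6.1] 7.3
orange [176 241  49  10  75] ztop 34 zmin 29 top rect [551.7 174.8] [125.1   8.6] 11.4
orange [129 242  91  26 523] ztop 34 zmin 6 top rect [596.2 224.2] [234.3  20. ] 7.2
yellow [320 120  26  12 172] ztop 38 zmin -4 top rect [ 489.6 -766.3] [100.9  86.1] 77.1
yellow [238 151  17   8 103] ztop 72 zmin 69 top rect [ 649.4 -257.1] [49.5 58. ] 15.5
```

View pics/crop_box.png

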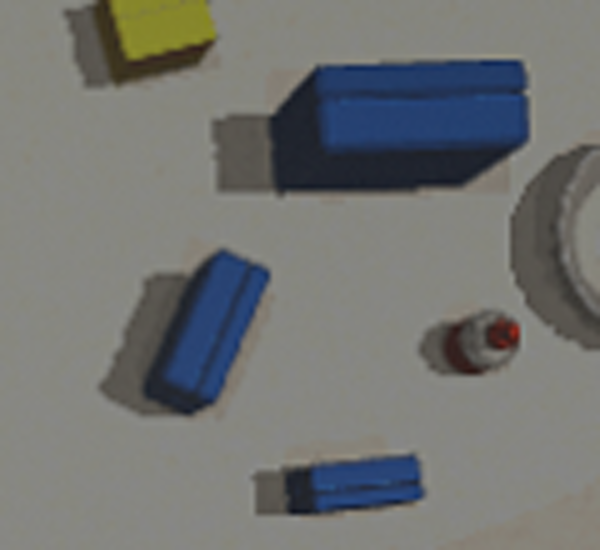

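View pics/crop_bays.png

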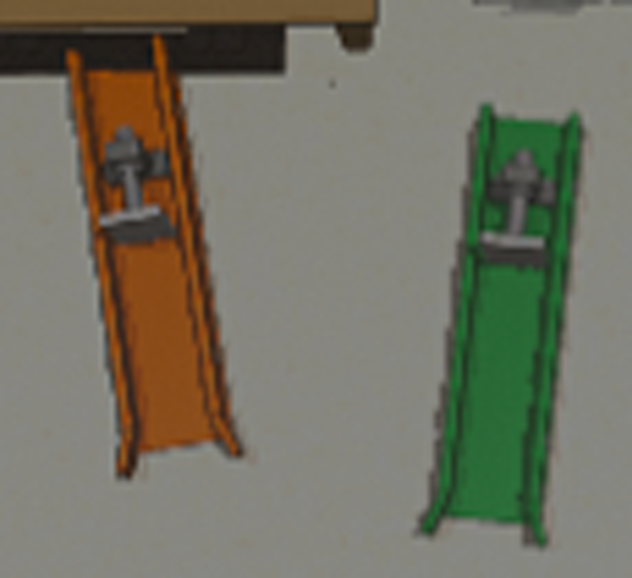

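The crop confirms the medium box, at crop (208,330), with a lid seam. Its top is at about 100 mm, against 145 mm for the large box and 78 mm for the small one. Next I refine the box and bay geometry by casting rays.

Run:
```python
from h import *
import pickle
for n in("top","side"):
    c=pickle.load(open(f"pics/{n}0.pkl","rb")); H=hsv(c);P=pts(c)
    print(n)
    # box: top-face by depth
    m=(cv2.inRange(H,(105,100,30),(125,255,255))>0)
    z=P[...,2]
    t=m&(np.abs(z-100)<6)&(np.abs(P[...,0]-460)<90)&(np.abs(P[...,1]+275)<80)
    vv,uu=np.nonzero(t); q=plane(c,np.column_stack([uu,vv]),100)
    rc=cv2.minAreaRect(q[:,:2].astype(np.float32)); print("box top",rc,len(q))
    for name,lo,hi,y0,ya in(("green",(45,100,30),(80,255,255),10,-6),("orange",(4,150,60),(16,255,255),190,8)):
        m=(cv2.inRange(H,lo,hi)>0)&(np.abs(P[...,1]-y0)<70)&(P[...,0]>400)&(P[...,0]<720)
        w=m&(np.abs(z-32)<4)
        vv,uu=np.nonzero(w);q=plane(c,np.column_stack([uu,vv]),32)[:,:2]
        # iterative: fit two parallel lines
        a=np.deg2rad(ya);mid=np.median(q,0)
        for it in range(8):
            ex=np.array([np.cos(a),np.sin(a)]);ey=np.array([-ex[1],ex[0]])
            L=(q-mid)@ex;S=(q-mid)@ey
            k=L>L.min()+40   # skip flare
            l=k&(S>0);r=k&(S<0)
            sl=[np.polyfit(L[i],S[i],1) for i in(l,r)]
            da=(np.mean([s[0] for s in sl]));a+=np.arctan(da);mid=mid+ey*(sl[0][1]+sl[1][1])/2
        L=(q-mid)@ex;S=(q-mid)@ey
        front=mid+ex*np.percentile(L,0.5);back=mid+ex*np.percentile(L,99.5)
        print(name,len(q),"yaw",np.rad2deg(a),"sep",sl[0][1]-sl[1][1],"slopes",[s[0] for s in sl],"front",front,"back",back,"len",np.ptp(L))
        # plate: whitish pixels z 50..75 in the bay
        p=(H[...,1]<60)&(z>40)&(z<74)&(np.abs((P[...,:2]-mid)@ey)<25)&((P[...,:2]-mid)@ex<100)&((P[...,:2]-mid)@ex>-100)
        vv,uu=np.nonzero(p);qq=P[p]
        LL=(qq[:,:2]-front)@ex;SS=(qq[:,:2]-front)@ey
        if len(qq): print(" plate n",len(qq),"L",np.percentile(LL,[0,5,20,50,90,100]).round(1),"S",np.percentile(SS,[2,50,98]).round(1),"z",np.percentile(qq[:,2],[2,50,98]).round(0), "px",uu.min(),uu.max(),vv.min(),vv.max())
```

```text
top
box top ((459.0601501464844, -274.6568298339844), (32.94837951660156, 80.90479278564453), 64.1944808959961) 317
green 248 yaw -7.120149723554735 sep 47.67068641836125 slopes [np.float64(0.000636425902186058), np.float64(-0.0006364259021860688)] front [439.14407446  21.33870208] back [668.15136814  -7.26745434] len 233.60950195451255
 plate n 103 L [147.9 148.8 149.9 173.3 194.2 204.7] S [-15.    0.   14.2] z [42. 54. 72.] px 237 248 148 166
orange 237 yaw 8.642769646562368 sep 48.29573847880021 slopes [np.float64(0.001451691248102444), np.float64(-0.0014516912481024999)] front [485.79516486 186.89629345] back [712.32655163 221.32893102] len 236.84495746826659
 plate n 109 L [121.2 121.9 122.9 145.6 167.1 178.4] S [-15.1  -0.6  13.1] z [42. 55. 71.] px 168 180 143 162
side
box top ((493.0830993652344, -292.81640625), (47.611167907714844, 174.90867614746094), 55.8724479675293) 156
green 300 yaw -7.552349390416282 sep 48.01957674896365 slopes [np.float64(0.0010270475632467007), np.float64(-0.001027047563247022)] front [438.98006737  26.34661353] back [665.8163832   -3.72782497] len 233.05165751364626
 plate n 135 L [149.6 150.5 151.8 153.5 188.2 191.2] S [-17.3   1.3  14.7] z [41. 53. 70.] px 209 225 194 207
orange 447 yaw 8.3985062469914 sep 46.5166770967906 slopes [np.float64(0.006278352907566283), np.float64(-0.006278352907566369)] front [483.36829164 188.91870729] back [715.07254594 223.12764233] len 237.17060606402208
 plate n 199 L [124.3 125.4 126.1 130.2 167.7 180.8] S [-15.9   2.   14.6] z [41. 54. 71.] px 152 175 231 247
```

```bash
cat >> h.py <<'E'
def yaw_of(q): 
    x=R.from_quat(q).as_matrix()[:,0]; return np.degrees(np.arctan2(x[1],x[0]))
def delta(pos,yaw,s=None):
    "tool-frame shift (cm) and rotvec from the present pose to pos, tool straight down at yaw deg"
    if s is None:
        from plant import observe; s=observe()
    Q=R.from_quat(s["ee_rot"]); y=np.deg2rad(yaw)
    T=R.from_matrix(np.array([[np.cos(y),np.sin(y),0],[np.sin(y),-np.cos(y),0],[0,0,-1]]))
    return (Q.inv().apply(np.array(pos)-s["position"])/10).round(2),(Q.inv()*T).as_rotvec().round(4)
def show():
    from plant import observe; s=observe()
    print("t",round(float(s["clock"]),2),"pos",s["position"].round(1),"yaw",round(yaw_of(s["ee_rot"]),2),"tilt",np.degrees(np.arccos(-R.from_quat(s["ee_rot"]).as_matrix()[2,2])).round(2),"F",s["force"].round(2),"M",s["moment"].round(2),"w",round(float(s["width"]),3),"q",s["joint_pos"].round(2))
    return s
E
python3 -c "
from h import *
s=show();print(delta([459,-275,245],-25.8))"
```

```text
t 0.1 pos [ 212.2 -587.4  245.1] yaw 19.87 tilt 0.08 F [0.29 0.17 0.58] M [ 0.05 -0.   -0.04] w 1.0 q [ 1.12  0.44  0.02  1.57 -0.01  1.13 -0.08]
(array([ 3.382e+01, -2.099e+01,  3.000e-02]), array([-1.200e-03,  7.000e-04,  7.971e-01]))
```

Emit:
{"name": "servo_tool", "arguments": {"series": [[1,33.8,-21,0,0,0,0.797],[1,33.8,-21,0,0,0,0.797],[1,33.8,-21,0,0,0,0.797],[1,33.8,-21,0,0,0,0.797],[1,33.8,-21,0,0,0,0.797],[1,33.8,-21,0,0,0,0.797],[1,33.8,-21,0,0,0,0.797],[1,33.8,-21,0,0,0,0.797],[1,33.8,-21,0,0,0,0.797]], "squeeze": 30}}

```text
clock: 1.23
position: [458.3, -276.0, 245.5]
ee_rot: [0.975, -0.223, -0.0, 0.0]
force: [-0.8, -0.2, -0.3]
width: 1.0
```

Run:
```python
from h import *
from plant import eyes
s=show();print(delta([459.5,-275,71],-25.8))
for n in("top","side"):
    c=eyes.camera(n);cv2.imwrite(f"pics/{n}1.png",cv2.resize(c["img"][...,::-1],(800,600)))
```

```text
t 1.23 pos [ 458.3 -276.   245.5] yaw -25.83 tilt 0.05 F [-0.82 -0.16 -0.29] M [-0.03  0.01  0.01] w 1.0 q [ 0.42  0.29  0.03  1.79 -0.01  1.06 -1.57]
(array([ 0.08, -0.16, 17.45]), array([ 0.0006,  0.0007, -0.0004]))
```

View pics/side1.png

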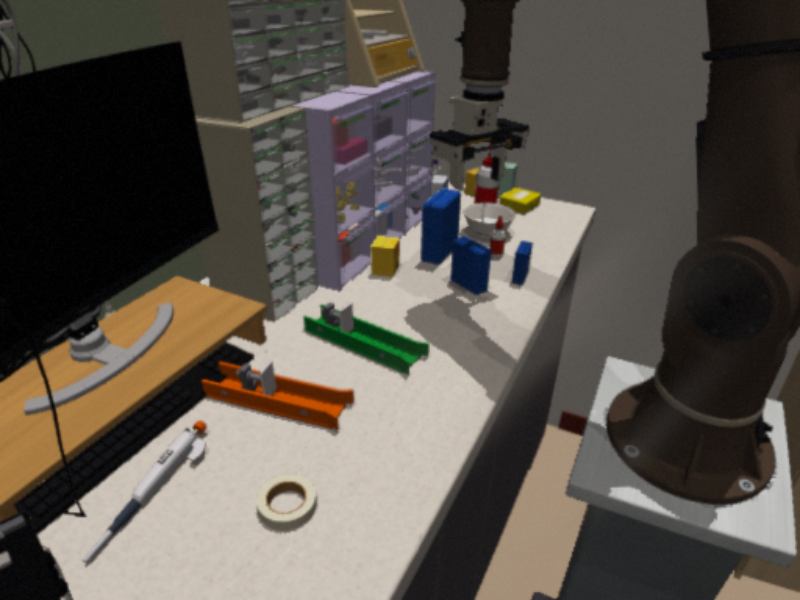

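View pics/top1.png

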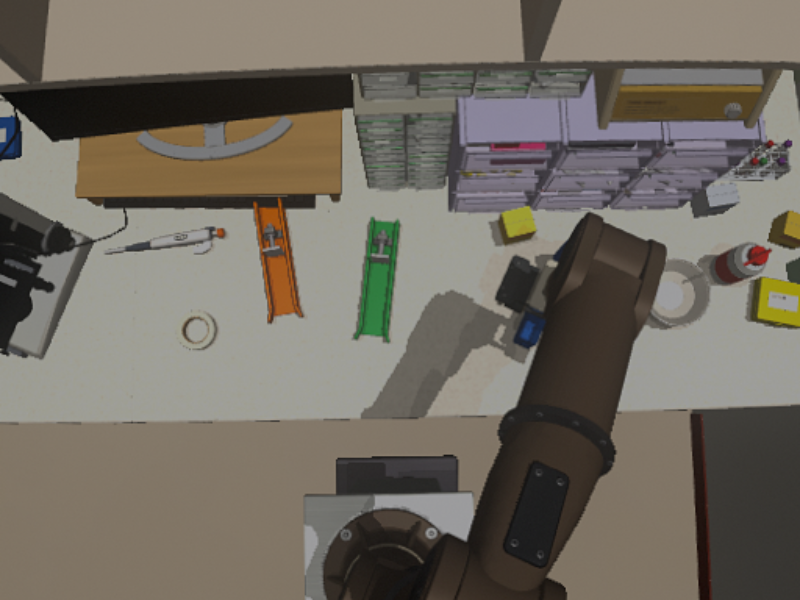

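Side view: the gripper is above the box, with its wide body along the jaw direction. Top view: the body at (515,285) and below stays clear of the carton at (517,224) and the large box. Next I descend.

Emit:
{"name": "servo_tool", "arguments": {"series": [[1,0.1,-0.1,6,0,0,0],[1,0.1,-0.1,11,0,0,0],[1,0.1,-0.1,14,0,0,0],[1,0.1,-0.1,16,0,0,0],[1,0.1,-0.1,17.4,0,0,0],[1,0.1,-0.1,17.4,0,0,0],[1,0.1,-0.1,17.4,0,0,0]]}}

```text
clock: 2.2
position: [460.6, -275.5, 72.5]
ee_rot: [0.975, -0.223, 0.001, 0.0]
force: [0.8, 0.5, 0.1]
width: 1.0
```

```bash
python3 -c "
from h import *
show()"
```

```text
t 2.2 pos [ 460.6 -275.5   72.5] yaw -25.83 tilt 0.07 F [0.82 0.52 0.11] M [ 0.02  0.05 -0.01] w 1.0 q [ 0.43  0.5   0.02  1.97 -0.01  0.66 -1.57]
```

Emit:
{"name": "servo_tool", "arguments": {"series": [[0,0,0,0,0,0,0],[0,0,0,0,0,0,0],[0,0,0,0,0,0,0],[0,0,0,0,0,0,0],[0,0,0,0,0,0,0],[0,0,0,0,0,0,0],[0,0,0,0,0,0,0],[0,0,0,0,0,0,0]], "squeeze": 30}}

```text
clock: 3.2
position: [460.2, -275.0, 71.7]
ee_rot: [0.975, -0.223, -0.0, 0.0]
force: [-0.2, -1.3, -1.3]
width: 0.371
```

```bash
python3 -c "
from h import *
show()"
```

```text
t 3.2 pos [ 460.2 -275.    71.7] yaw -25.8 tilt 0.01 F [-0.2  -1.31 -1.26] M [ 0.    0.01 -0.05] w 0.371 q [ 0.43  0.51  0.02  1.97 -0.01  0.66 -1.57]
```

The opening is 0.371 × 92 = 34.1 mm, which matches the box. I lift 20 mm and hold.

Emit:
{"name": "servo_tool", "arguments": {"series": [[0,0,0,-0.7,0,0,0],[0,0,0,-1.4,0,0,0],[0,0,0,-2,0,0,0],[0,0,0,-2,0,0,0],[0,0,0,-2,0,0,0],[0,0,0,-2,0,0,0],[0,0,0,-2,0,0,0],[0,0,0,-2,0,0,0],[0,0,0,-2,0,0,0],[0,0,0,-2,0,0,0]]}}

```text
clock: 4.45
position: [460.3, -275.0, 91.7]
ee_rot: [0.975, -0.223, 0.0, 0.0]
force: [0.2, 0.0, -3.3]
width: 0.368
```

Run:
```python
from h import *
from plant import observe,eyes
F=[];J=[]
for i in range(12):
    s=observe();F.append(s["force"]);J.append(s["joint_efforts"]);c=eyes.camera("side")
F=np.array(F);print(F[:,2].round(2),F.mean(0),F.std(0),np.mean(J,0).round(2));show()
cv2.imwrite("pics/side2.png",cv2.resize(c["img"][...,::-1],(800,600)))
```

```text
[-3.26 -2.55 -2.86 -4.1  -2.5  -2.9  -1.77 -2.66 -2.4  -2.13 -2.16 -3.61] [ 0.08332732 -0.09265625 -2.74159626] [0.53646641 0.45620199 0.63167552] [-0.000e+00 -6.243e+01  1.010e+00 -2.342e+01 -1.000e-02 -8.000e-02
  0.000e+00]
t 5.05 pos [ 460.3 -275.    91.7] yaw -25.8 tilt 0.0 F [-1.09 -0.03 -2.51] M [ 0.06 -0.03 -0.02] w 0.365 q [ 0.42  0.48  0.02  1.96 -0.01  0.71 -1.57]
```

View pics/side2.png

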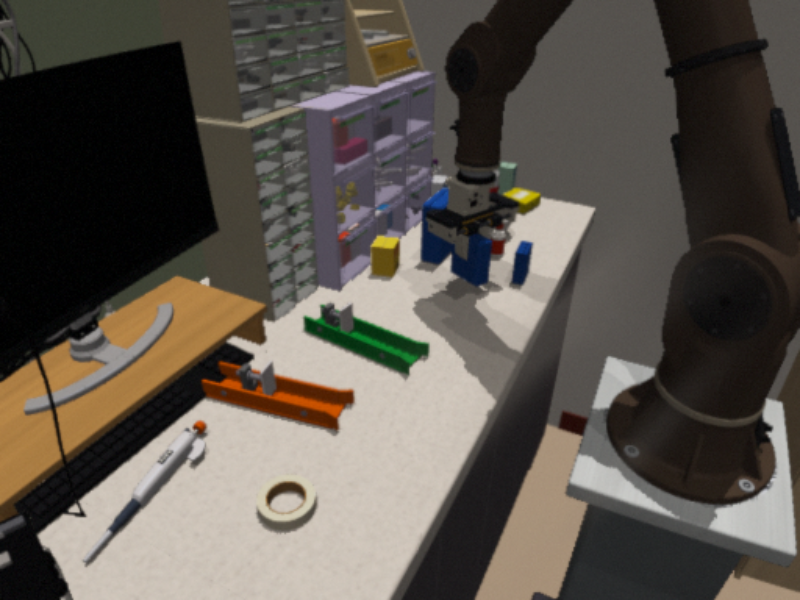

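The hold force is -2.74 N ± 0.2 N, which is about 280 g, so the box is running low and goes in the orange bay. The side view shows the box hanging upright in the gripper at (470,258), off the worktop. Next I carry it to the front of the orange bay.

```bash
python3 -c "
from h import *
s=show();print(delta([422,179,135],8.5))"
```

```text
t 5.05 pos [ 460.3 -275.    91.7] yaw -25.8 tilt 0.0 F [-1.09 -0.03 -2.51] M [ 0.06 -0.03 -0.02] w 0.365 q [ 0.42  0.48  0.02  1.96 -0.01  0.71 -1.57]
(array([-23.2 , -39.21,  -4.33]), array([ 0.    , -0.    , -0.5986]))
```

Emit:
{"name": "servo_tool", "arguments": {"series": [[0,0,0,-2,0,0,0],[0,-1,-1.7,-4,0,0,-0.03],[0,-3,-5,-4.3,0,0,-0.08],[0,-5.6,-9.5,-4.3,0,0,-0.15],[0,-8.3,-14,-4.3,0,0,-0.22],[0,-10.9,-18.5,-4.3,0,0,-0.29],[0,-13.6,-23,-4.3,0,0,-0.36],[0,-16.3,-27.5,-4.3,0,0,-0.43],[0,-18.9,-32,-4.3,0,0,-0.5],[0,-21,-35.5,-4.3,0,0,-0.55]]}}

```text
clock: 6.3
position: [425.4, 138.3, 135.0]
ee_rot: [0.999, 0.051, 0.0, -0.0]
force: [0.6, -0.5, -1.9]
width: 0.366
```

```bash
python3 -c "
from h import *
s=show();print(delta([422,179,135],8.5))"
```

```text
t 6.3 pos [425.4 138.3 135. ] yaw 5.9 tilt 0.05 F [ 0.56 -0.48 -1.88] M [ 0.   -0.05 -0.04] w 0.366 q [-0.23  0.31 -0.25  2.11  0.11  0.74 -2.02]
(array([ 0.08, -4.09, -0.  ]), array([-0.0004, -0.0008, -0.0454]))
```

Emit:
{"name": "servo_tool", "arguments": {"series": [[0,0.1,-1.7,0,0,0,-0.02],[0,0.1,-3.2,0,0,0,-0.045],[0,0.1,-4.1,0,0,0,-0.045],[0,0.1,-4.1,0,0,0,-0.045],[0,0.1,-4.1,0,0,0,-0.045]]}}

```text
clock: 6.92
position: [422.7, 175.9, 134.6]
ee_rot: [0.997, 0.072, -0.0, 0.0]
force: [0.1, -0.1, -3.3]
width: 0.369
```

Run:
```python
from h import *
from plant import eyes
import pickle
s=show()
for n in("top","side"):
    c=eyes.camera(n);pickle.dump(c,open(f"pics/{n}3.pkl","wb"));cv2.imwrite(f"pics/{n}3.png",cv2.resize(c["img"][...,::-1],(800,600)))
c=pickle.load(open("pics/side3.pkl","rb"));cv2.imwrite("pics/side3c.png",cv2.resize(c["img"][150:320,100:330,::-1],None,fx=3.4,fy=3.4,interpolation=cv2.INTER_CUBIC))
```

```text
t 6.92 pos [422.7 175.9 134.6] yaw 8.2 tilt 0.04 F [ 0.05 -0.06 -3.26] M [ 0.02  0.02 -0.01] w 0.369 q [-0.3   0.32 -0.26  2.08  0.12  0.75 -2.07]
```

View pics/side3c.png

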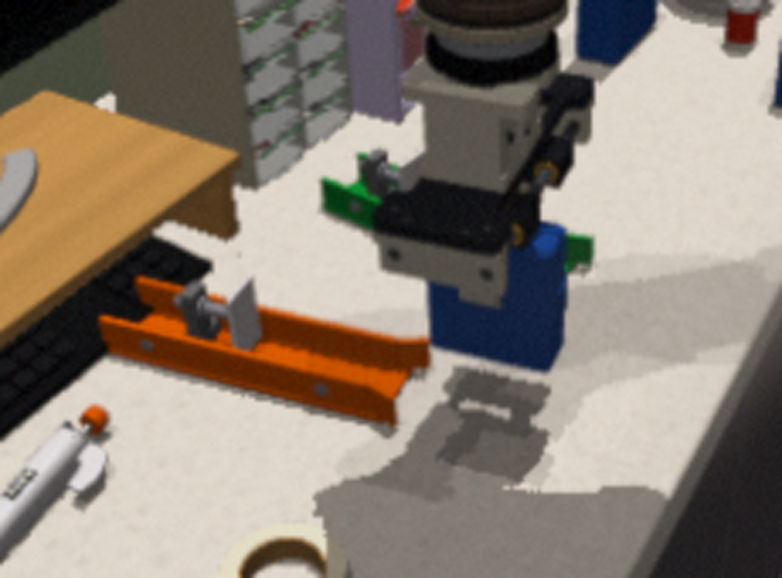

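View pics/top3.png

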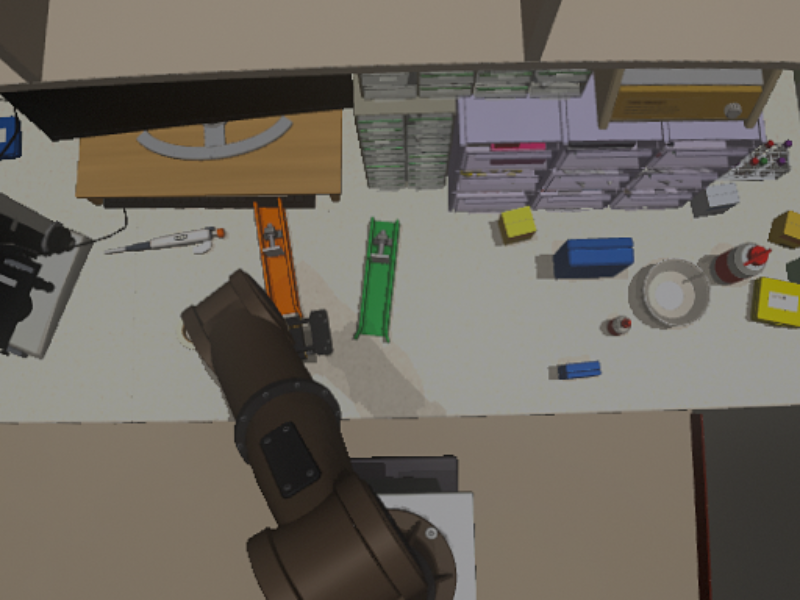

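The side crop shows the box upright in front of the orange bay, with its face toward +y visible at crop (490,310). That lets me calibrate the side camera against the hand.

Run:
```python
from h import *
import pickle
c=pickle.load(open("pics/side3.pkl","rb"));H=hsv(c);P=pts(c)
tcp=np.array([422.7,175.9,134.6]);a=np.deg2rad(8.2)
ex=np.array([np.cos(a),np.sin(a)]);ey=np.array([-ex[1],ex[0]])
m=(cv2.inRange(H,(105,100,25),(125,255,255))>0)&(np.hypot(P[...,0]-422,P[...,1]-176)<80)
q=P[m];L=(q[:,:2]-tcp[:2])@ex;S=(q[:,:2]-tcp[:2])@ey
f=(np.abs(S-17)<6)&(q[:,2]<115)
print(len(q),"S med",np.median(S[f]),np.percentile(S[f],[10,90]),"slope",np.polyfit(L[f],S[f],1),"L",np.percentile(L[f],[1,99]),"z",np.percentile(q[f][:,2],[1,99]), np.polyfit(q[f][:,2],S[f],1))
# rays for the face onto vertical plane S=17, bounds
r=R.from_quat(c["rotation"]).apply(rays(c,np.argwhere(m)[:,::-1]));o=np.array(c["xyz"])
n=np.array([*ey,0]);t=(17-(o[:2]-tcp[:2])@ey)/(r@n);X=o+r*t[:,None]
L2=(X[:,:2]-tcp[:2])@ex;k=f
print("ray L",np.percentile(L2[k],[0,1,99,100]),"z",np.percentile(X[k,2],[0,1,99,100]))
# ditto orange near wall outer top line in side vs. the box: outer wall at S=29 from bay centre
```

```text
973 S med 16.269213934304712 [14.83348618 17.51173675] slope [6.80420249e-03 1.62077380e+01] L [-40.15314937  37.21003823] z [ 71.13494957 114.35482802] [2.32063803e-03 1.59735210e+01]
ray L [-43.17789271 -41.02412271  37.00609613  37.63954054] z [ 71.7742952   72.45809092 115.53150658 119.08514719]
```

Run:
```python
from h import *
import pickle
c=pickle.load(open("pics/side3.pkl","rb"));H=hsv(c);P=pts(c)
for u in (232,240,248,255,262): print(u,[(v,*H[v,u],P[v,u].round(0).tolist()) for v in range(246,262,2)])
```

```text
232 [(246, np.uint8(110), np.uint8(188), np.uint8(61), [446.0, 195.0, 89.0]), (248, np.uint8(111), np.uint8(193), np.uint8(62), [446.0, 195.0, 83.0]), (250, np.uint8(111), np.uint8(189), np.uint8(62), [445.0, 197.0, 79.0]), (252, np.uint8(113), np.uint8(101), np.uint8(78), [446.0, 196.0, 72.0]), (254, np.uint8(16), np.uint8(24), np.uint8(199), [485.0, 132.0, -0.0]), (256, np.uint8(15), np.uint8(25), np.uint8(208), [482.0, 137.0, -1.0]), (258, np.uint8(17), np.uint8(24), np.uint8(201), [478.0, 145.0, -0.0]), (260, np.uint8(14), np.uint8(27), np.uint8(177), [474.0, 152.0, 1.0])]
240 [(246, np.uint8(110), np.uint8(176), np.uint8(61), [426.0, 195.0, 96.0]), (248, np.uint8(111), np.uint8(177), np.uint8(65), [427.0, 194.0, 89.0]), (250, np.uint8(110), np.uint8(178), np.uint8(63), [427.0, 194.0, 84.0]), (252, np.uint8(111), np.uint8(202), np.uint8(58), [428.0, 193.0, 77.0]), (254, np.uint8(110), np.uint8(88), np.uint8(84), [428.0, 192.0, 70.0]), (256, np.uint8(16), np.uint8(23), np.uint8(190), [464.0, 130.0, 0.0]), (258, np.uint8(16), np.uint8(26), np.uint8(145), [460.0, 136.0, 1.0]), (260,
[... 1126 characters left out ...]
26), np.uint8(109), [393.0, 188.0, 70.0]), (260, np.uint8(14), np.uint8(22), np.uint8(193), [425.0, 124.0, -2.0])]
262 [(246, np.uint8(111), np.uint8(181), np.uint8(55), [381.0, 179.0, 101.0]), (248, np.uint8(111), np.uint8(170), np.uint8(57), [381.0, 180.0, 97.0]), (250, np.uint8(111), np.uint8(191), np.uint8(56), [380.0, 181.0, 92.0]), (252, np.uint8(110), np.uint8(179), np.uint8(57), [380.0, 182.0, 87.0]), (254, np.uint8(109), np.uint8(187), np.uint8(56), [381.0, 178.0, 78.0]), (256, np.uint8(113), np.uint8(72), np.uint8(74), [382.0, 177.0, 71.0]), (258, np.uint8(10), np.uint8(15), np.uint8(150), [412.0, 112.0, 1.0]), (260, np.uint8(14), np.uint8(25), np.uint8(193), [409.0, 117.0, -1.0])]
```

```bash
python3 -c "
from h import *
s=show();print(delta([422.3,178.9,80],8.5))"
```

```text
t 7.03 pos [422.8 176.  134.7] yaw 8.21 tilt 0.03 F [ 0.12 -0.17 -2.23] M [-0.02  0.07 -0.03] w 0.368 q [-0.3   0.32 -0.26  2.08  0.12  0.75 -2.07]
(array([-0.  , -0.29,  5.47]), array([ 0.0005,  0.0001, -0.0051]))
```

Emit:
{"name": "servo_tool", "arguments": {"series": [[0,0,-0.2,1.5,0,0,-0.005],[0,0,-0.3,3,0,0,-0.005],[0,0,-0.3,4.5,0,0,-0.005],[0,0,-0.3,5.5,0,0,-0.005],[0,0,-0.3,5.5,0,0,-0.005],[0,0,-0.3,5.5,0,0,-0.005]]}}

```text
clock: 7.78
position: [422.4, 180.0, 79.9]
ee_rot: [0.997, 0.075, 0.0, -0.0]
force: [0.3, -0.5, -2.7]
width: 0.367
```

Run:
```python
from h import *
from plant import eyes
import pickle
s=show();f=np.array([484.6,188.2]);a=np.deg2rad(8.5);ex=np.array([np.cos(a),np.sin(a)])
d=s["position"][:2]-f;print("L",d@ex,"S",d@[-ex[1],ex[0]])
c=eyes.camera("side")
cv2.imwrite("pics/side4c.png",cv2.resize(c["img"][190:300,110:290,::-1],None,fx=4.4,fy=4.4,interpolation=cv2.INTER_CUBIC))
```

```text
t 7.78 pos [422.4 180.   79.9] yaw 8.58 tilt 0.02 F [ 0.29 -0.47 -2.72] M [ 0.   -0.01 -0.04] w 0.367 q [-0.33  0.41 -0.24  2.13  0.17  0.61 -2.11]
L -62.73434996274119 S 1.1164228195450845
```

View pics/side4c.png

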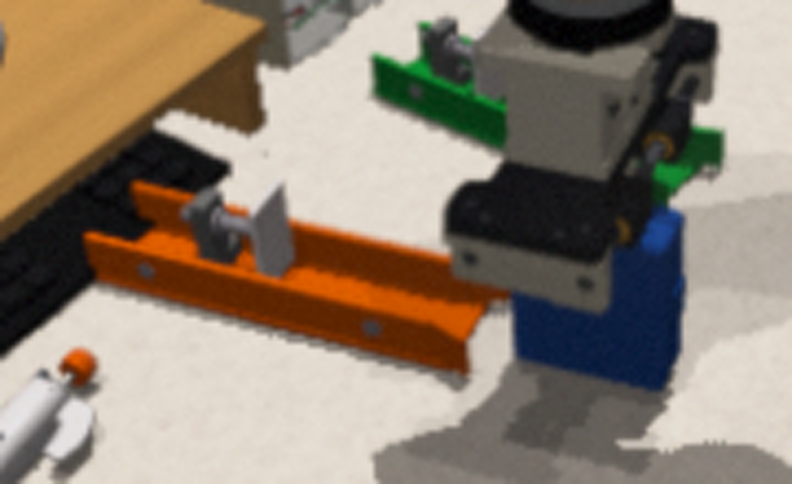

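The side crop shows the box low in front of the bay mouth, aligned with it. Now I slide it in, checking forces halfway.

Emit:
{"name": "servo_tool", "arguments": {"series": [[0,1.2,0.1,0,0,0,0],[0,2.4,0.1,0,0,0,0],[0,3.6,0.1,0,0,0,0],[0,4.8,0.1,0,0,0,0],[0,6,0.1,0,0,0,0],[0,6,0.1,0,0,0,0]]}}

```text
clock: 8.57
position: [482.8, 188.0, 79.6]
ee_rot: [0.997, 0.074, 0.0, -0.0]
force: [-0.3, 0.3, -2.6]
width: 0.369
```

```bash
cat >> h.py <<'E'
def bay():
    s=show();f=np.array([484.6,188.2]);a=np.deg2rad(8.5);ex=np.array([np.cos(a),np.sin(a)]);ey=np.array([-ex[1],ex[0]])
    d=s["position"][:2]-f;print("L",d@ex,"S",d@ey,"F along",s["force"][:2]@ex,"side",s["force"][:2]@ey)
E
python3 - <<'E'
from h import *
from plant import eyes
bay()
c=eyes.camera("side");bay()
cv2.imwrite("pics/side5c.png",cv2.resize(c["img"][190:300,110:290,::-1],None,fx=4.4,fy=4.4,interpolation=cv2.INTER_CUBIC))
c=eyes.camera("top");bay()
cv2.imwrite("pics/top5c.png",cv2.resize(c["img"][110:240,130:260,::-1],None,fx=4.4,fy=4.4,interpolation=cv2.INTER_CUBIC))
E
```

```text
t 8.57 pos [482.8 188.   79.6] yaw 8.54 tilt 0.04 F [-0.33  0.32 -2.63] M [ 0.05 -0.   -0.01] w 0.369 q [-0.3   0.48 -0.23  2.    0.17  0.68 -2.06]
L -1.8559346877946723 S 0.07132001152510895 F along -0.278371060270326 side 0.3696645733448874
t 8.62 pos [481.8 187.9  79.6] yaw 8.56 tilt 0.01 F [-0.43  0.37 -2.17] M [0.07 0.05 0.04] w 0.365 q [-0.3   0.48 -0.23  2.    0.17  0.68 -2.06]
L -2.7802969835981988 S 0.07566915298738175 F along -0.37220862858215154 side 0.4319801129052303
t 8.68 pos [481.3 187.8  79.5] yaw 8.58 tilt 0.04 F [-0.67 -0.42 -1.97] M [ 0.    0.03 -0.01] w 0.368 q [-0.3   0.48 -0.23  2.    0.17  0.68 -2.06]
L -3.3170101833279633 S 0.06268108900634894 F along -0.7268245618301425 side -0.3152146484732519
```

View pics/side5c.png

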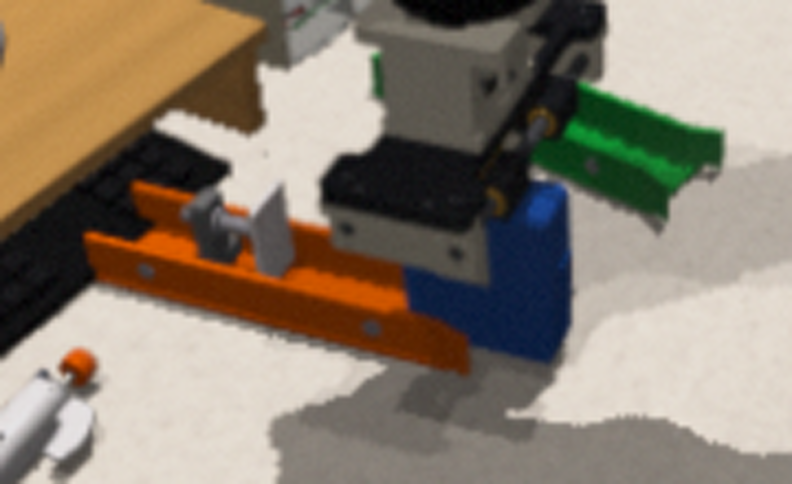

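View pics/top5c.png

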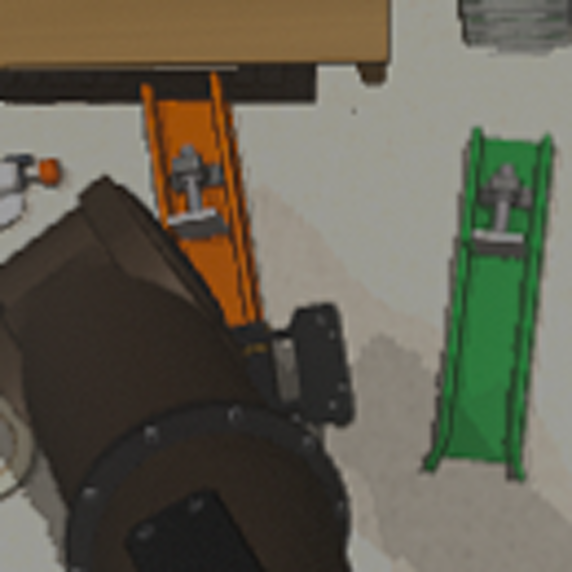

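The box nose sits between the walls (side crop (440,300)) with no side force. I continue.

Emit:
{"name": "servo_tool", "arguments": {"series": [[0,1.2,0,0,0,0,0],[0,2.4,0,0,0,0,0],[0,3.6,0,0,0,0,0],[0,4.6,0,0,0,0,0],[0,5.4,0,0,0,0,0],[0,6,0,0,0,0,0],[0,6.4,0,0,0,0,0],[0,6.6,0,0,0,0,0],[0,6.6,0,0,0,0,0],[0,6.6,0,0,0,0,0]]}}

```text
clock: 9.93
position: [546.7, 197.7, 79.7]
ee_rot: [0.997, 0.075, -0.0, 0.0]
force: [-0.1, -0.0, -3.3]
width: 0.368
```

Run:
```python
from h import *
from plant import eyes
import pickle
bay()
c=eyes.camera("side");bay();pickle.dump(c,open("pics/side6.pkl","wb"))
cv2.imwrite("pics/side6c.png",cv2.resize(c["img"][190:300,110:290,::-1],None,fx=4.4,fy=4.4,interpolation=cv2.INTER_CUBIC))
```

```text
t 9.93 pos [546.7 197.7  79.7] yaw 8.58 tilt 0.01 F [-0.13 -0.   -3.31] M [-0.02  0.   -0.04] w 0.368 q [-0.28  0.56 -0.22  1.84  0.17  0.76 -2.02]
L 62.80969480294181 S 0.17775693150976837 F along -0.1290471599706977 side 0.015179665199391611
t 9.97 pos [546.7 197.7  79.7] yaw 8.58 tilt 0.01 F [ 0.67 -0.54 -2.73] M [ 0.02  0.01 -0.03] w 0.372 q [-0.28  0.56 -0.22  1.84  0.17  0.76 -2.02]
L 62.79891251913543 S 0.18363734847395669 F along 0.5832532403775211 side -0.6348375958612441
```

View pics/side6c.png

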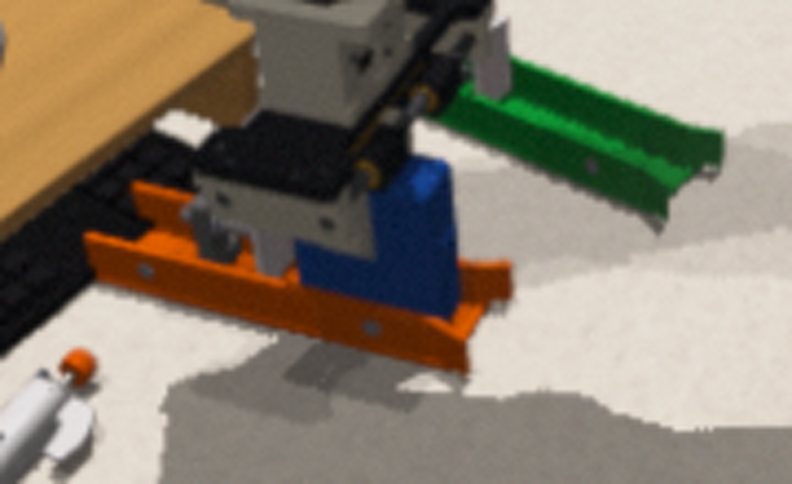

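The side crop shows the box riding in the bay, its nose at crop (300,270) just short of the plate at (275,250), and no contact force yet. I creep forward.

Emit:
{"name": "servo_tool", "arguments": {"series": [[0,0.3,0,0,0,0,0],[0,0.6,0,0,0,0,0],[0,0.9,0,0,0,0,0],[0,1.1,0,0,0,0,0],[0,1.2,0,0,0,0,0],[0,1.2,0,0,0,0,0]]}}

```text
clock: 10.72
position: [558.8, 199.5, 79.7]
ee_rot: [0.997, 0.075, -0.0, 0.0]
force: [-1.4, -0.7, -2.5]
width: 0.368
```

```bash
python3 -c "
from h import *
bay()"
```

```text
t 10.72 pos [558.8 199.5  79.7] yaw 8.58 tilt 0.0 F [-1.39 -0.72 -2.45] M [0.02 0.02 0.03] w 0.368 q [-0.28  0.58 -0.22  1.81  0.17  0.77 -2.01]
L 75.05899273974175 S 0.18996160474444415 F along -1.4825170066978155 side -0.5070047237472018
```

Emit:
{"name": "servo_tool", "arguments": {"series": [[0,0.15,0,0,0,0,0],[0,0.3,0,0,0,0,0],[0,0.3,0,0,0,0,0]]}}

```text
clock: 11.1
position: [561.9, 199.9, 79.7]
ee_rot: [0.997, 0.075, 0.0, 0.0]
force: [-0.5, 0.2, -3.4]
width: 0.369
```

```bash
python3 -c "
from h import *
bay()"
```

```text
t 11.1 pos [561.9 199.9  79.7] yaw 8.57 tilt 0.01 F [-0.46  0.2  -3.37] M [ 0.04 -0.03 -0.05] w 0.369 q [-0.28  0.58 -0.22  1.8   0.17  0.78 -2.01]
L 78.20101451218598 S 0.19183557645150534 F along -0.4296703274658166 side 0.26534552820951285
```

No contact yet at L = 78.2. I advance 2 mm at a time.

Emit:
{"name": "servo_tool", "arguments": {"series": [[0,0.1,0,0,0,0,0],[0,0.2,0,0,0,0,0],[0,0.2,0,0,0,0,0]]}}

```text
clock: 11.48
position: [563.8, 200.2, 79.7]
ee_rot: [0.997, 0.075, 0.0, 0.0]
force: [0.2, 0.3, -2.8]
width: 0.366
```

```bash
python3 -c "
from h import *
bay()"
```

```text
t 11.47 pos [563.8 200.2  79.7] yaw 8.58 tilt 0.0 F [ 0.22  0.29 -2.8 ] M [ 0.02 -0.01 -0.05] w 0.366 q [-0.28  0.58 -0.22  1.8   0.17  0.78 -2.01]
L 80.11036246012307 S 0.19839239724752952 F along 0.25821875498673863 side 0.2583815733977571
```

Emit:
{"name": "servo_tool", "arguments": {"series": [[0,0.1,0,0,0,0,0],[0,0.2,0,0,0,0,0],[0,0.2,0,0,0,0,0]]}}

```text
clock: 11.85
position: [565.8, 200.5, 79.7]
ee_rot: [0.997, 0.075, 0.0, 0.0]
force: [-0.2, 0.3, -2.8]
width: 0.37
```

```bash
python3 -c "
from h import *
bay()"
```

```text
t 11.85 pos [565.8 200.5  79.7] yaw 8.58 tilt 0.0 F [-0.19  0.28 -2.79] M [0.05 0.01 0.03] w 0.37 q [-0.28  0.59 -0.22  1.79  0.17  0.78 -2.01]
L 82.09645628223642 S 0.17585269588650923 F along -0.14708522438298902 side 0.30168586220618826
```

Emit:
{"name": "servo_tool", "arguments": {"series": [[0,0.1,0,0,0,0,0],[0,0.2,0,0,0,0,0],[0,0.2,0,0,0,0,0]]}}

```text
clock: 12.22
position: [566.7, 200.7, 79.4]
ee_rot: [0.997, 0.075, -0.001, 0.0]
force: [-4.0, -0.7, -0.1]
width: 0.369
```

```bash
python3 -c "
from h import *
from plant import eyes
bay();c=eyes.camera('side');bay()
cv2.imwrite('pics/side7c.png',cv2.resize(c['img'][200:290,110:240,::-1],None,fx=6,fy=6,interpolation=cv2.INTER_CUBIC))"
```

```text
t 12.22 pos [566.7 200.7  79.4] yaw 8.6 tilt 0.11 F [-3.95 -0.69 -0.09] M [-0.18  1.07  0.05] w 0.369 q [-0.28  0.59 -0.22  1.79  0.17  0.79 -2.  ]
L 83.06052591256336 S 0.20725738046635137 F along -4.009319617641424 side -0.09578051740978143
t 12.28 pos [566.7 200.7  79.4] yaw 8.6 tilt 0.11 F [-5.36 -0.63 -0.22] M [-0.14  1.03  0.05] w 0.367 q [-0.28  0.59 -0.22  1.79  0.17  0.79 -2.  ]
L 83.02525385564773 S 0.21533018396951906 F along -5.395243569747059 side 0.1739487227857336
```

View pics/side7c.png

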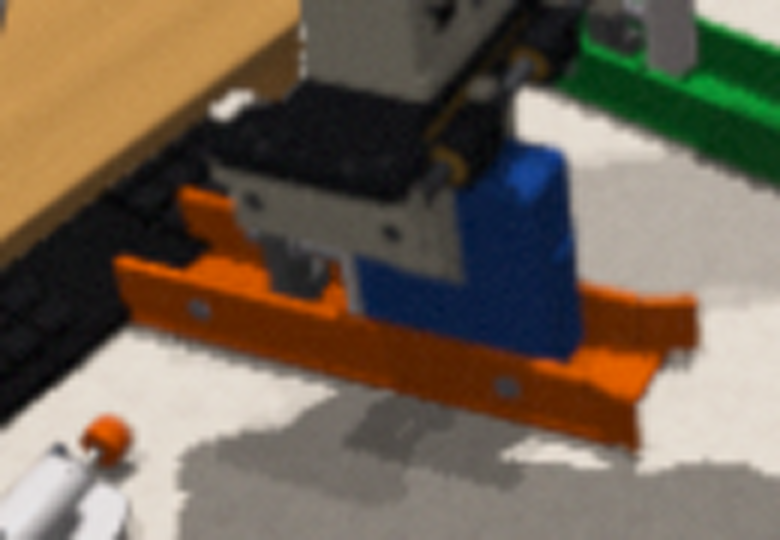

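Contact came at L ≈ 82.5, with about 5 N along the bay. I push to L ≈ 92 in small rows.

Emit:
{"name": "servo_tool", "arguments": {"series": [[0,0.1,0,0,0,0,0],[0,0.2,0,0,0,0,0],[0,0.3,0,0,0,0,0],[0,0.4,0,0,0,0,0],[0,0.4,0,0,0,0,0]]}}

```text
clock: 12.9
position: [570.7, 201.2, 79.4]
ee_rot: [0.997, 0.075, -0.001, 0.0]
force: [-5.9, -1.3, 0.1]
width: 0.37
```

```bash
python3 -c "
from h import *
from plant import eyes
bay();c=eyes.camera('side');bay()
cv2.imwrite('pics/side8c.png',cv2.resize(c['img'][200:290,110:240,::-1],None,fx=6,fy=6,interpolation=cv2.INTER_CUBIC))"
```

```text
t 12.9 pos [570.7 201.2  79.4] yaw 8.59 tilt 0.11 F [-5.9  -1.27  0.14] M [-0.19  1.11  0.05] w 0.37 q [-0.28  0.59 -0.22  1.78  0.17  0.79 -2.  ]
L 87.039752734194 S 0.1835329474393792 F along -6.025924516999119 side -0.3841171894873306
t 12.95 pos [570.6 201.3  79.4] yaw 8.59 tilt 0.11 F [-4.78 -1.06 -0.75] M [-0.15  1.16  0.02] w 0.368 q [-0.28  0.59 -0.22  1.78  0.17  0.79 -2.  ]
L 87.03121487547502 S 0.19901944980122394 F along -4.888708279590987 side -0.3398895461693545
```

View pics/side8c.png

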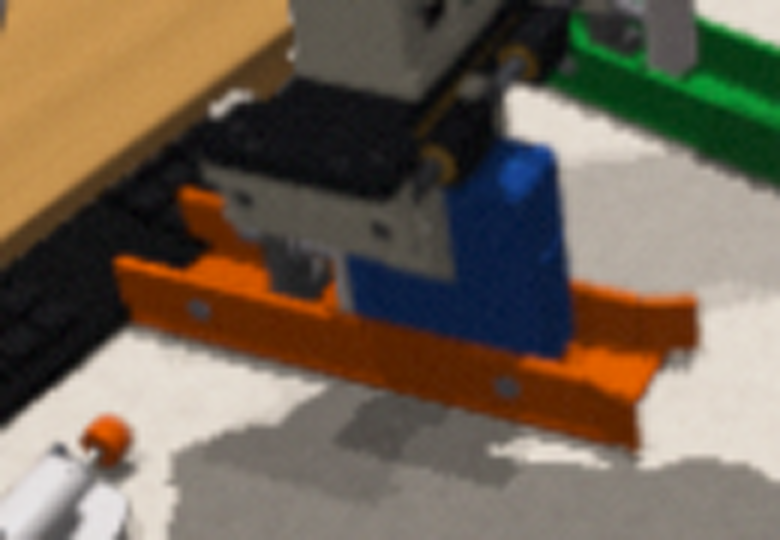

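The box is upright and moving the plate, about 4.3 mm so far. I push 6 mm more.

Emit:
{"name": "servo_tool", "arguments": {"series": [[0,0.1,0,0,0,0,0],[0,0.2,0,0,0,0,0],[0,0.3,0,0,0,0,0],[0,0.4,0,0,0,0,0],[0,0.5,0,0,0,0,0],[0,0.6,0,0,0,0,0],[0,0.6,0,0,0,0,0]]}}

```text
clock: 13.82
position: [576.4, 202.1, 79.4]
ee_rot: [0.997, 0.075, -0.001, 0.0]
force: [-5.9, -0.8, 0.5]
width: 0.371
```

```bash
python3 -c "
from h import *
from plant import eyes
bay();c=eyes.camera('side');bay()
cv2.imwrite('pics/side9c.png',cv2.resize(c['img'][200:290,110:240,::-1],None,fx=6,fy=6,interpolation=cv2.INTER_CUBIC))"
```

```text
t 13.82 pos [576.4 202.1  79.4] yaw 8.6 tilt 0.14 F [-5.91 -0.79  0.53] M [-0.14  1.24  0.13] w 0.371 q [-0.28  0.6  -0.22  1.76  0.17  0.8  -2.  ]
L 92.80486381674588 S 0.22897867760293222 F along -5.96370289236678 side 0.09296597065758434
t 13.88 pos [576.4 202.2  79.4] yaw 8.6 tilt 0.13 F [-5.62 -0.55  0.64] M [-0.17  1.24  0.04] w 0.366 q [-0.28  0.6  -0.22  1.76  0.17  0.8  -2.  ]
L 92.82904524534175 S 0.23642720552230576 F along -5.638842856797496 side 0.28462166080233103
```

View pics/side9c.png

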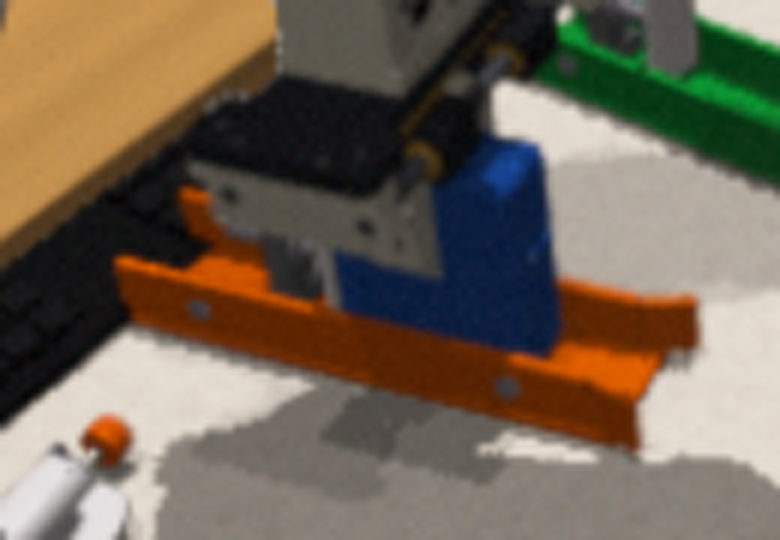

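Plate travel is about 10.2 mm. I ease off the preload, then lower onto the floor.

Emit:
{"name": "servo_tool", "arguments": {"series": [[0,-0.1,0,0,0,0,0],[0,-0.2,0,0,0,0,0],[0,-0.2,0,0,0,0,0],[0,-0.2,0,0,0,0,0]]}}

```text
clock: 14.38
position: [576.1, 202.1, 79.9]
ee_rot: [0.997, 0.075, 0.0, -0.0]
force: [0.2, -0.0, -2.8]
width: 0.369
```

```bash
python3 -c "
from h import *
from plant import eyes
bay();c=eyes.camera('side');bay()"
```

```text
t 14.38 pos [576.1 202.1  79.9] yaw 8.57 tilt 0.05 F [ 0.22 -0.01 -2.82] M [0.02 0.01 0.01] w 0.369 q [-0.28  0.6  -0.22  1.77  0.17  0.79 -2.  ]
L 92.53303532805657 S 0.18758223020259862 F along 0.21326043230419864 side -0.03705561443782812
t 14.43 pos [576.1 202.1  79.9] yaw 8.57 tilt 0.05 F [-0.69 -0.34 -3.42] M [ 0.02  0.07 -0.02] w 0.369 q [-0.28  0.6  -0.22  1.77  0.17  0.79 -2.  ]
L 92.51165356133853 S 0.22569020359752306 F along -0.7312392247860695 side -0.23125788511587486
```

Emit:
{"name": "servo_tool", "arguments": {"series": [[0,0,0,0.05,0,0,0],[0,0,0,0.1,0,0,0],[0,0,0,0.1,0,0,0],[0,0,0,0.1,0,0,0]]}}

```text
clock: 14.92
position: [575.6, 202.0, 78.7]
ee_rot: [0.997, 0.075, -0.0, 0.0]
force: [0.4, 0.0, -2.3]
width: 0.368
```

```bash
python3 -c "
from h import *
from plant import eyes
bay();c=eyes.camera('side');bay()"
```

```text
t 14.93 pos [575.6 202.   78.7] yaw 8.58 tilt 0.0 F [ 0.35  0.02 -2.35] M [-0.02  0.03 -0.05] w 0.368 q [-0.28  0.6  -0.22  1.77  0.17  0.79 -2.  ]
L 92.05866767118192 S 0.20111433158652217 F along 0.352835650245572 side -0.02881099346330426
t 14.97 pos [575.6 202.1  78.7] yaw 8.58 tilt 0.0 F [ 0.44 -0.84 -2.97] M [ 0.01 -0.   -0.02] w 0.366 q [-0.28  0.6  -0.22  1.77  0.17  0.79 -2.  ]
L 92.06715136025153 S 0.24982114135532751 F along 0.3147585582428842 side -0.8971518511803789
```

Weight is still in the hand, so I keep lowering.

Emit:
{"name": "servo_tool", "arguments": {"series": [[0,0,0,0.05,0,0,0],[0,0,0,0.1,0,0,0],[0,0,0,0.1,0,0,0]]}}

```text
clock: 15.35
position: [575.6, 202.0, 77.8]
ee_rot: [0.997, 0.075, 0.0, 0.0]
force: [-0.2, 0.1, -1.7]
width: 0.369
```

```bash
python3 -c "
from h import *
from plant import eyes
bay();c=eyes.camera('side');bay()"
```

```text
t 15.35 pos [575.6 202.   77.8] yaw 8.58 tilt 0.01 F [-0.22  0.15 -1.74] M [-0.04 -0.02 -0.02] w 0.369 q [-0.28  0.6  -0.22  1.77  0.17  0.79 -2.  ]
L 92.08748123696972 S 0.21964977173185243 F along -0.1947708659328417 side 0.1800993952603342
t 15.4 pos [575.6 202.   77.7] yaw 8.58 tilt 0.01 F [-0.19  0.41 -1.39] M [-0.02  0.02  0.02] w 0.369 q [-0.28  0.6  -0.22  1.77  0.17  0.79 -2.  ]
L 92.08546449255022 S 0.18750177209890231 F along -0.12965523531774964 side 0.429757185712167
```

Emit:
{"name": "servo_tool", "arguments": {"series": [[0,0,0,0.04,0,0,0],[0,0,0,0.08,0,0,0],[0,0,0,0.08,0,0,0]]}}

```text
clock: 15.78
position: [575.7, 202.0, 77.7]
ee_rot: [0.997, 0.075, 0.0, 0.0]
force: [-2.7, -0.6, 7.4]
width: 0.368
```

```bash
python3 -c "
from h import *
from plant import eyes
bay();c=eyes.camera('side');bay()"
```

```text
t 15.78 pos [575.7 202.   77.7] yaw 8.57 tilt 0.02 F [-2.7  -0.61  7.43] M [-0.24  0.73 -0.04] w 0.368 q [-0.28  0.6  -0.22  1.77  0.17  0.79 -2.  ]
L 92.10270540712001 S 0.1974252785509726 F along -2.760487221810978 side -0.20532530432819418
t 15.82 pos [575.7 202.   77.7] yaw 8.58 tilt 0.03 F [-3.67 -1.38  6.93] M [-0.32  0.76 -0.03] w 0.369 q [-0.28  0.6  -0.22  1.77  0.17  0.79 -2.  ]
L 92.10541857156687 S 0.191225552953995 F along -3.834545931915194 side -0.826158169476505
```

The box is on the floor: z = 77.7 = 71.7 + 6, as expected. I ease the pressure, open and check.

Emit:
{"name": "servo_tool", "arguments": {"series": [[0,-0.02,0,-0.06,0,0,0],[0,-0.02,0,-0.06,0,0,0],[0.42,-0.02,0,-0.06,0,0,0],[0.5,-0.02,0,-0.06,0,0,0],[0.65,-0.02,0,-0.06,0,0,0],[0.8,-0.02,0,-0.06,0,0,0],[0.8,-0.02,0,-0.06,0,0,0],[0.8,-0.02,0,-0.06,0,0,0]]}}

```text
clock: 16.82
position: [575.4, 202.0, 77.5]
ee_rot: [0.997, 0.075, 0.0, 0.0]
force: [-1.0, -0.6, -0.1]
width: 0.793
```

```bash
python3 -c "
from h import *
from plant import eyes
bay();c=eyes.camera('side');bay()
cv2.imwrite('pics/side10c.png',cv2.resize(c['img'][190:290,110:240,::-1],None,fx=6,fy=6,interpolation=cv2.INTER_CUBIC))"
```

```text
t 16.82 pos [575.4 202.   77.5] yaw 8.58 tilt 0.0 F [-0.97 -0.65 -0.14] M [-0.02 -0.02 -0.05] w 0.793 q [-0.28  0.6  -0.22  1.77  0.17  0.79 -2.  ]
L 91.85473168495467 S 0.19202575915142936 F along -1.055305522611169 side -0.4945952561838179
t 16.88 pos [575.4 202.   77.5] yaw 8.58 tilt 0.0 F [-0.47  0.45 -0.62] M [0.03 0.02 0.06] w 0.795 q [-0.28  0.6  -0.22  1.77  0.17  0.79 -2.  ]
L 91.81929030823288 S 0.20396330359810266 F along -0.3959979913600812 side 0.5138567585128497
```

View pics/side10c.png

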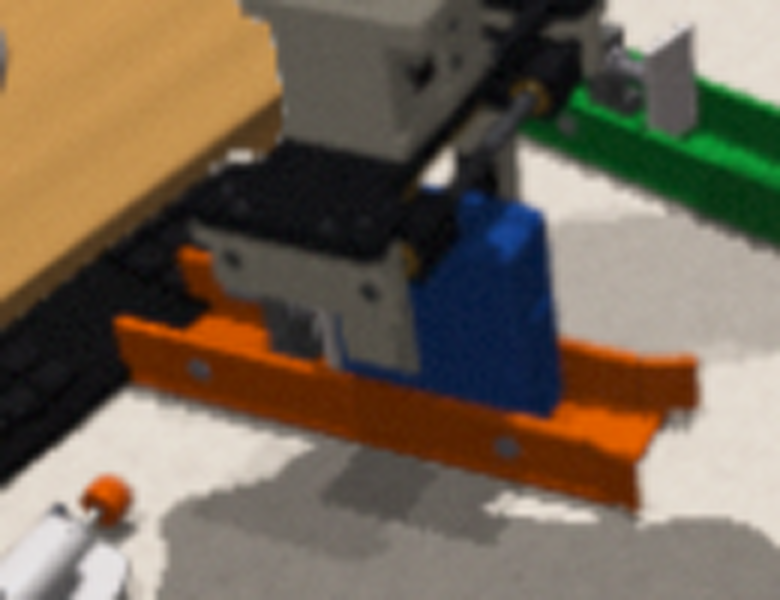

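The fingers are open and the box stands free in the bay. I go straight up, then back off so the cameras can see it.

Emit:
{"name": "servo_tool", "arguments": {"series": [[0.8,0,0,-1.5,0,0,0],[0.8,0,0,-4,0,0,0],[0.8,0,0,-8,0,0,0],[0.8,0,0,-12,0,0,0],[0.8,-5,1,-14,0,0,0],[0.8,-10,5,-14,0,0,0],[0.8,-14,9,-14,0,0,0],[0.8,-16,14,-14,0,0,0],[0.8,-17,19,-14,0,0,0],[0.8,-17,23,-14,0,0,0]]}}

```text
clock: 18.12
position: [441.1, -52.8, 218.9]
ee_rot: [0.997, 0.074, 0.001, 0.0]
force: [0.3, 0.1, -0.4]
width: 0.798
```

Run:
```python
from h import *
from plant import eyes
import pickle
show()
for n in("top","side"):
    c=eyes.camera(n);pickle.dump(c,open(f"pics/{n}11.pkl","wb"));cv2.imwrite(f"pics/{n}11.png",cv2.resize(c["img"][...,::-1],(800,600)))
    H=hsv(c);P=pts(c);z=P[...,2]
    a=np.deg2rad(8.5);ex=np.array([np.cos(a),np.sin(a)]);ey=np.array([-ex[1],ex[0]]);f=np.array([484.6,188.2])
    L=(P[...,:2]-f)@ex;S=(P[...,:2]-f)@ey
    m=(cv2.inRange(H,(105,100,25),(125,255,255))>0)&(np.abs(S)<40)&(L>0)&(L<180)
    t=m&(z>98)
    if t.sum()>20:
        rc=cv2.minAreaRect(np.column_stack([L[t],S[t]]).astype(np.float32));print(n,"top face",rc,"z",np.percentile(z[t],[5,50,95]))
        A=np.column_stack([L[t],S[t],np.ones(t.sum())]);print(" top-plane slopes",np.linalg.lstsq(A,z[t],rcond=None)[0])
    p=(H[...,1]<60)&(z>40)&(z<74)&(np.abs(S)<22)&(L>90)&(L<200)
    print(n,"plate L",np.percentile(L[p],[0,5,20,50,90]) if p.sum() else None)
    for nm,lo,hi in(("carton",(24,120,80),(34,255,255)),):
        for mm,s in comps(cv2.inRange(H,lo,hi)>0,100):
            q=P[mm];print(nm,s[:2],np.nanmedian(q,0).round(0))
```

```text
t 18.12 pos [441.1 -52.8 218.9] yaw 8.52 tilt 0.1 F [ 0.33  0.09 -0.39] M [ 0.05 -0.1   0.02] w 0.798 q [ 0.13  0.18 -0.16  2.02  0.03  0.94 -1.46]
top top face ((90.44071960449219, -1.6662025451660156), (82.51968383789062, 33.158233642578125), 0.6680481433868408) z [101.00332305 105.37346989 109.78480336]
 top-plane slopes [-1.09441551e-03 -1.70723481e-02  1.05400543e+02]
top plate L [ 90.83761489 101.65596922 152.57940198 161.3533371  180.74108371]
carton [321 132] [ 648. -257.   71.]
carton [484 177] [ 488. -758.   34.]
side top face ((91.41804504394531, 1.2938880920410156), (81.7689208984375, 35.06189727783203), 0.6226036548614502) z [ 99.71819822 105.1055491  106.79124627]
 top-plane slopes [ 9.64284083e-03 -1.06091963e-01  1.04014153e+02]
side plate L [134.22136479 135.3442136  138.71917107 161.94250699 180.32317441]
carton [320 120] [ 488. -754.   34.]
carton [238 151] [ 648. -256.   71.]
```

View pics/top11.png

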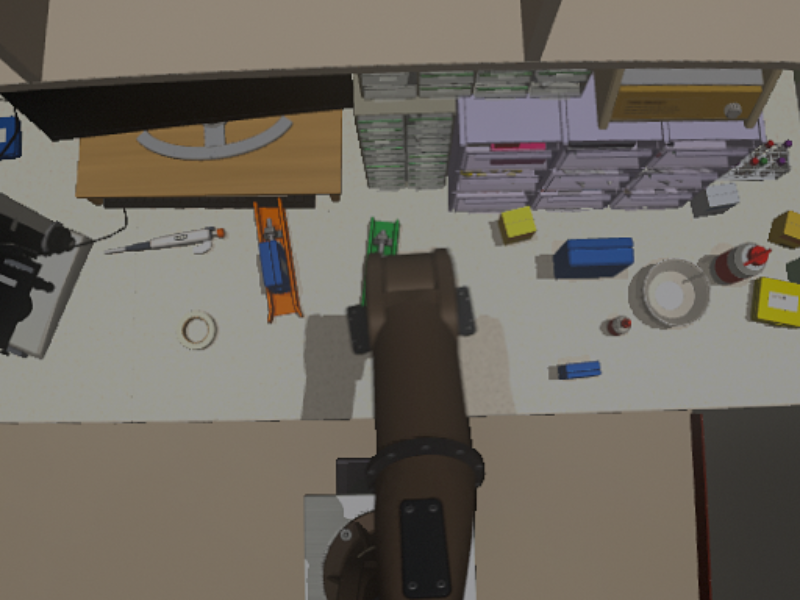

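View pics/side11.png

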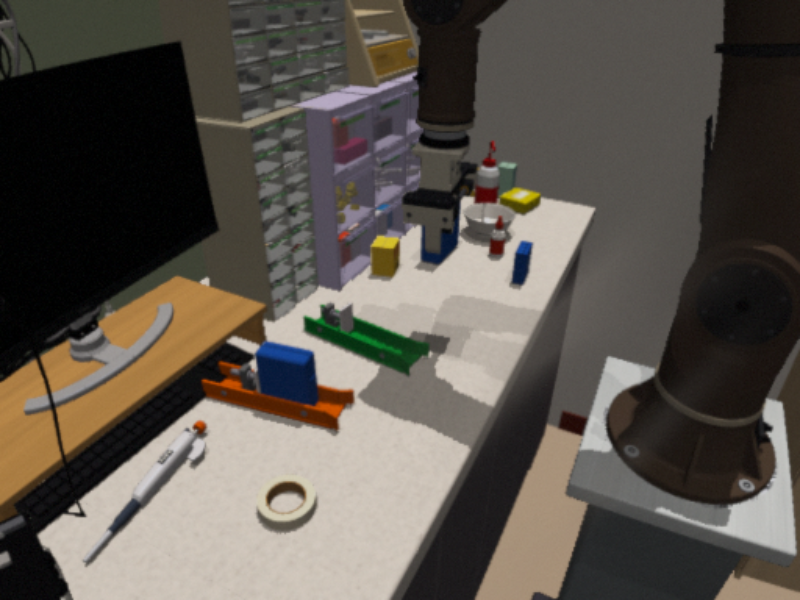

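Top view: the box is in the orange bay at (272,265). Side view: it stands upright at (287,373), level, with its top at 105 mm. In the side view the plate moved from 124.3–125.4 to 134.2–135.3 mm, about 9.9 mm. The bystanders have not moved and the arm is clear, so I hand in.

```bash
python3 -c "
from plant import job
print(job.job_done())"
```

```text
the job is handed in; nothing more can be done
None
```

I lifted the middle blue box 20 mm and held it still. The force read 2.7 ± 0.2 N, about 280 g, so I filed it in the orange bay for boxes running low. The box met the back plate, pushed it back, was lowered to the bay floor and released, and the arm backed away clear. It took about 18 s of the 45 s, and I handed the job in; no verdict was reported.

**Last checks before hand-in:**
- **Plate travel:** about 9.9 mm from the side camera and about 10.2 mm from the arm position. The top camera could not give a clean plate reading with the box in place.
- **Box standing:** its top was at 105 mm against 106 mm expected, and it looked upright in the side view. The top-camera fit was level, but the side-camera fit of the top face gave a slope of about 0.1 across its thickness. I put that down to side-face pixels and did not check further.
- **Centring:** the two cameras put the box 1.7 mm to one side and 1.3 mm to the other of the bay centre line. They disagree by 3 mm, but both are well inside the 8 mm allowed.
- **Bystanders:** the carton measured unmoved. The dropper bottle and tape roll looked unmoved by eye only.

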